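# Shut the inspection tray and hold the loupe at its focal height over a valve plate

### The job

A valve plate from a hydraulic pump lies in the inspection tray. First push the tray's hinged gate fully shut until it snaps home on its catch; then pick the loupe off its rest by the handle and hold it level with its lens centred over the plate, the lens rim at the same height as the round collar on the tray's post. Touch neither the plate nor the things standing around, and finish while still holding the loupe there, steady in the gripper.

Things in the scene. Friction and masses are not known exactly. Their poses are not given: they have to be found in the camera images.
- tray: Grey fixed inspection tray, base 245 x 225 mm, 10 mm thick. Origin: on the bench, at the middle of the walled space; z up. Walls 6 mm thick rise to 60 mm above the bench on its +y, -x and +x sides (outer faces 90 mm from the origin in y, 105 mm in x); the gate closes its -y side. A dark catch housing, 24 x 22 mm, 62 mm high, stands at x = -121, y = -104 mm, at the shut gate's free end
- gate (a joint): Gate's angle, rad: 0 is fully shut, along the tray's x; it grows as the free end swings out to the tray's -y side (hinge to free end is (-cos, -sin) of it in the tray's x, y). Starts at 0.45 to 0.9. The hinge rubs lightly: the gate stays where left. A sprung ball catch resists from about 0.1 rad, at most about 5 N at the free end (7 N at gate_push), and from under about 0.035 rad snaps the gate to 0 and holds it
- gate_hinge (a point): On the gate's upright hinge axis, 37 mm above the bench (half the gate's height), at x = +95, y = -96 mm of the tray. The gate is an aluminium plate 10 mm thick (5 mm either side of the axis), from 8 to 176 mm from the axis and 12 to 62 mm above the bench, with a steel ball at its free end out to 192 mm
- gate_push (a point): Point on the gate's outer face where it is best pushed: 135 mm from the hinge axis, 37 mm above the bench. Turns with the gate; its y axis is the direction in which to push, square to the gate
- plate_center (a point): Middle of the top face of the loose steel valve plate, a disc 90 mm across and 16 mm thick with dark curved slots and a dark bore, lying on the tray's base: this point is 26 mm above the bench. Do not touch
- plate: The same valve plate; origin at the middle of its underside
- focus_mark (a point): Centre of the round brass collar (32 mm across, 12 mm high) on the tray's post; its height, 110 to 160 mm above the bench, is the focal height for the lens. z up; clamped fast. The upright steel post, 10 mm thick and 200 mm high from the bench, stands at x = +90, y = +100 mm of the tray
- lens (a point): Centre of the loupe's lens, at half the thickness of its rim. The black rim is 70 mm across and 12 mm thick; z is square to the lens, x points from the handle to the lens
- loupe_grip (a point): Point on the loupe's handle at which to grip, 70 mm from the lens centre along the loupe's -x, half-way up. The handle is a straight black bar 16 mm wide, 12 mm high, from 33 to 139 mm behind the lens centre. Loupe about 0.12 kg, its mass centre 30 to 50 mm behind the lens centre. It starts lying level, its underside 40 mm above the bench
- loupe: The loupe as a whole; origin under the lens centre on its underside, axes as for the lens
- rest: Wooden fixed rest that carries the loupe: base 185 x 60 mm, 8 mm thick, with two blocks up to 40 mm above the bench, 56 x 56 mm under the lens and 20 x 40 mm under the handle's end (125 mm behind the lens). Between them the handle is free. Origin on the bench under the lens
- fitting: Bystander: turned steel hose fitting, 34 mm wide, 45 mm high, stands beyond the work. Origin at its underside. Leave alone
- jar: Bystander: small jar, 48 mm wide, 60 mm high. Origin at its underside. Leave alone
- bearing: Bystander: steel bearing ring, 52 mm across, 15 mm high, lying flat. Origin at its underside. Leave alone
- spanner: Bystander: spanner 180 mm long lying on the bench close to the robot. Leave alone

How it is judged:
On the way, in this order (a step that is already met when the one before it is completed fails the run):
1. the gate is fully shut on its catch (within 0.025 rad) (value of joint gate below 0.025 rad), for 0.2 s.
2. the loupe is lifted clear of its rest, in the fingers (height (world z) of lens above 0.07 m and contact force between loupe and the fingers above 1 N and contact force between loupe and rest below 0.05 N), for 0.2 s.
At the end, for the whole second after the job is handed in: Gate shut within 0.025 rad; the loupe held in the fingers, touching neither tray, rest nor plate, and still (under 20 mm/s); lens centre within 12 mm horizontally of the plate's middle and within 8 mm of the collar's middle height; lens level within 0.12 rad (horizontal distance between lens and plate_center below 0.012 m and z of lens in the frame of focus_mark between -0.008 and 0.008 m and angle between lens's own z axis and vertical below 0.12 rad and value of joint gate below 0.025 rad and contact force between loupe and the fingers above 1 N and contact force between loupe and tray below 0.1 N and contact force between loupe and rest below 0.1 N and contact force between loupe and plate below 0.1 N and linear speed of loupe below 0.02 m/s and angular speed of loupe below 0.15 rad/s); the arm keeps its last pose, push and grip.
It fails at once if the valve plate is touched by the robot or the loupe, or shifted by more than 5 mm (contact force between plate and the arm above 0.5 N or contact force between plate and the fingers above 0.5 N or contact force between plate and loupe above 0.5 N or distance of plate from where it was at the start of the episode above 0.005 m).
It fails at once if a bystander is moved by more than 15 mm (distance of any of fitting, jar, bearing, spanner from where it was at the start of the episode above 0.015 m).
It also fails if it takes over 53 s, if anything falls off the work surface, if the arm or the gripper's body presses on something with over 40 N, if the wrist force passes 120 N, or if a joint passes its speed limit or range.

### The arm

A 7-joint arm with a two-finger parallel gripper is mounted at the origin on the work surface. World frame = base frame: x ahead of the robot, y to its left, z up, the work surface at z = 0. Lengths are in m, angles in rad, forces in N, time in s.
With the tool pointing down it reaches from about 0.425 to 0.875 m from the base axis. Payload 4.7 kg.
Tool frame: the origin (TCP) lies at the very end of the fingers, on their centre line; the grasp point (between the pads) lies 19 mm behind it; z points along the fingers, y is the line along which they close (so a half turn about z gives the same grasp; the last joint's range is limited). The gripper opens to 85 mm and grips with 20 to 120 N. Pads are 22 mm wide; open, the fingers measure 114 mm over their backs; the gripper's body (76 mm by 85 mm) begins 54 mm behind the grasp point. The pads swing forward as they close: fully open they stand 13 mm farther back than shut.
Start: joints at [-1.139, 0.321, -0.07, 1.45, 0.023, 1.371, -0.057], TCP at [0.264, 0.594, 0.231] pointing down, gripper open.
Joint ranges: [-2.86, 2.86], [-0.3, 2.09], [-1.38, 1.24], [0.06, 2.45], [-1.56, 4.7], [0.09, 2.05], [-2.69, 2.69]. Speed limits (rad/s): [2.57, 2.57, 3.14, 3.14, 3.14, 3.14, 3.14].

### API

Orientations are given as a 3x3 rotation matrix whose columns are the frame's x, y, z axes.
In Python, from workcell import robot gives the robot as it stands.
- The arm moves only by the tool apply_moves, never from a script. Its argument "increments" is one flat list of numbers, 7 for each row, row after row: the turn, a rotation vector about the tool's x, y, z in rad, then the shift along the tool's x, y, z in cm, then the finger opening in cm, from 0 to 8.54. A call has 1 to 10 rows; each row shifts and turns the commanded pose from where the row before left it, along the tool's axes as they then stand; what a row does not reach is not made up. A row lasts 1/10 s, in which the tool goes at most 50 mm and 8.59 degrees, less where a joint would pass 70% of its speed; a pose out of reach is approached as far as the arm can. A call is refused whole if a number of a shift passes 5 or a number of a turn 0.15, either way. A call with a gripper value outside its range is refused whole. The fingers move at their own pace and stop on an object; the grip force is fixed at half the most. Time passes only in rows, so rows that do not move let the fingers close. It gives the time, the measured TCP pose, the force, the opening and the grip force at its end, in the units of the state.
- robot.observe(): the state, without advancing time (a new reading comes with each control period).
- robot.camera(name): name is "side" or "top" or "wrist"; returns a dict with "pixels" (400x640x3 uint8, red, green, blue), "vfov" (degrees; the focal length in pixels is half the picture's height over the tangent of half this angle, whatever the lens; pixels are square), "cx", "cy" (the principal point, pixels), "R" (3x3) and "t" (3): a world point X has camera coordinates R X + t. Camera axes: x right, y down, z forward; pixel columns grow to the right and rows downward; lengths in m; the calibration is good to about 2 mm. The wrist camera is an equidistant fisheye: a pixel r from the principal point sees the ray r / f radians off the axis. A picture is of the moment at which its call begins. There is no depth.
- robot.hand_in(): hands the job in; it is judged then, once.
Trained networks look in the newest picture that a camera, given by its name, has taken for a name from the list of things; names that differ only in an ending like _2 or _b are one class to them, and where a whole thing is asked for, a point or a joint stands for the part that bears it (a point fixed in the world has none). Each returns a list of dicts, best first, with "confidence" (0 to 1); they miss things now and then, are a little off and sometimes report something else, mostly with a low value. They report only what shows in the picture. A call takes as long as a camera call.
- robot.silhouettes(camera, thing): "pixels" (400x640 bool, what is visible of it) and "box" ([left, top, right, bottom] in pixels, round what is visible of it).
The state is a dict: "t": time; "joint_pos": joint angles; "qvel": joint speeds; "effort": joint torques, N m; "ee_pos": TCP position; "eef_rot": TCP orientation; "ft_force": force on the tool from outside, world axes, zero at the start; "ft_torque": the same for the moment, N m; "finger_gap": opening from 0.0 (shut) to 1.0 (fully open); "gripper_force": force on a finger pad.
Only numpy, scipy, OpenCV 4.12 (cv2) and the standard library are available. Lean on these libraries where they do the work, as an engineer would, in place of code of your own. Each camera call takes 0.05 s, during which the arm holds its last target. There are 200 camera calls.

## Working session

There is one attempt and no reset: what is moved stays moved. The work goes in short steps, Python scripts to look and compute and a tool call to move; the robot and the scene stay as the last step left them, time stands still between calls to the robot, and variables do not carry over. Pictures are saved under pics/ and viewed, at most 10 in all, crops included, and the job is handed in when it is done.

Besides the shell and the picture viewer there is one more tool, called after "Emit:" as name(argument=value, ...), one argument or row to a line, values as JSON. apply_moves: Moves the arm, as the interface text tells. Its arguments: {"type":"object","properties":{"increments":{"type":"array"}},"required":["increments"]}

```bash
mkdir -p pics; cat > h.py <<'E'
import numpy as np, cv2
from workcell import robot
def cam(n):
    c=robot.camera(n); c['f']=200/np.tan(np.radians(c['vfov'])/2); c['R']=np.array(c['R']); c['t']=np.array(c['t']); return c
def save(c,name): cv2.imwrite('pics/'+name,c['pixels'][:,:,::-1])
def proj(c,X):
    p=np.atleast_2d(X)@c['R'].T+c['t']; return p[:,:2]/p[:,2:]*c['f']+[c['cx'],c['cy']]
def ray(c,uv,fish=False):
    d=(np.asarray(uv,float)-[c['cx'],c['cy']])/c['f']
    if fish:
        r=np.linalg.norm(d); v=np.r_[d/r*np.sin(r),np.cos(r)]
    else: v=np.r_[d,1]
    return -c['R'].T@c['t'], c['R'].T@(v/np.linalg.norm(v))
def atz(c,uv,z,fish=False):
    o,v=ray(c,uv,fish); return o+v*(z-o[2])/v[2]
E
python3 - <<'E'
from h import *
s=robot.observe(); print(s['t'],s['ee_pos'],s['eef_rot'],s['finger_gap'])
for n in('top','side'):
    c=cam(n); save(c,n+'0.png'); print(n,c['f'],c['cx'],c['cy'],-c['R'].T@c['t'],c['R'][2])
    for th in('tray','gate','plate','focus_mark','loupe','rest','fitting','jar','bearing','spanner'):
        for d in robot.silhouettes(n,th)[:1]:
            ys,xs=np.nonzero(d['pixels']); print(th,round(d['confidence'],2),d['box'],xs.mean().round(1),ys.mean().round(1),len(xs))
E
```

```text
0.0 [0.26357779 0.5935659  0.23022023] [[-9.13999663e-01  4.05714432e-01 -6.44406384e-04]
 [ 4.05714917e-01  9.13997864e-01 -1.81954172e-03]
 [-1.49228275e-04 -1.92450580e-03 -9.99998137e-01]] 1.0014093725995135
top 466.4317844142476 318.1025493296715 200.95047845107524 [ 0.26871839 -0.03410773  1.31259053] [ 0.19530405  0.01239478 -0.98066442]
tray 0.76 [203.3, 132.5, 341.6, 235.0] 259.5 188.3 6729
gate 0.58 [287.7, 144.9, 342.9, 194.9] 313.9 172.3 461
plate 0.9 [240.5, 172.9, 267.8, 203.0] 253.5 189.1 809
focus_mark 0.43 [210.2, 138.4, 218.7, 150.4] 214.8 145.0 69
loupe 0.57 [396.2, 155.3, 423.4, 221.4] 408.8 178.1 729
rest 0.85 [385.6, 175.3, 417.2, 222.2] 401.2 201.2 736
fitting 0.26 [387.3, 174.0, 416.4, 221.5] 401.1 200.3 634
jar 0.63 [335.0, 106.1, 350.0, 129.1] 344.2 117.7 300
bearing 0.73 [368.2, 109.9, 382.6, 128.6] 374.2 118.8 186
spanner 0.72 [239.5, 172.7, 268.8, 207.2] 253.7 189.1 781
side 436.1348607477441 317.9649072496393 197.73398919806468 [-0.0507473  -0.73754726  0.63056219] [ 0.53926364  0.6821706  -0.49379955]
tray 0.76 [234.6, 122.1, 347.9, 238.1] 292.3 196.1 4713
gate 0.62 [336.1, 189.0, 345.1, 234.1] 338.4 208.9 261
plate 0.88 [274.6, 187.0, 301.2, 206.5] 288.0 196.7 521
focus_mark 0.54 [291.2, 141.1, 301.4, 148.1] 295.8 144.8 44
loupe 0.96 [366.8, 246.5, 436.8, 276.9] 407.2 260.9 1018
rest 0.75 [357.3, 262.1, 441.9, 299.0] 395.0 279.9 1464
fitting 0.63 [377.3, 189.1, 390.9, 206.8] 381.8 196.9 172
jar 0.79 [400.1, 192.8, 412.8, 219.1] 406.2 206.8 406
bearing 0.68 [423.8, 223.5, 444.7, 235.1] 431.8 227.3 237
```

```bash
python3 - <<'E'
import cv2,numpy as np
a=cv2.imread('pics/top0.png')[80:250,170:450]; b=cv2.imread('pics/side0.png')[100:310,200:480]
a=cv2.resize(a,None,fx=2.8,fy=2.8,interpolation=2)
b=cv2.resize(b,None,fx=2.8,fy=2.8,interpolation=2)
cv2.imwrite('pics/a.png',a); cv2.imwrite('pics/b.png',b)
E
```

```text
(no output)
```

View pics/a.png

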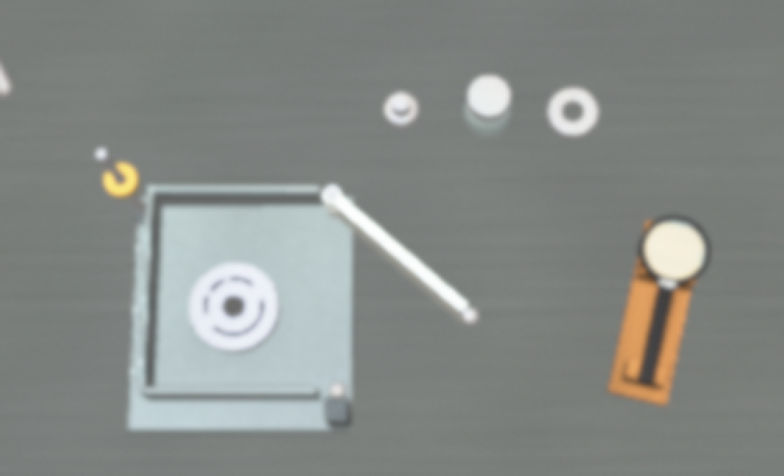

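View pics/b.png

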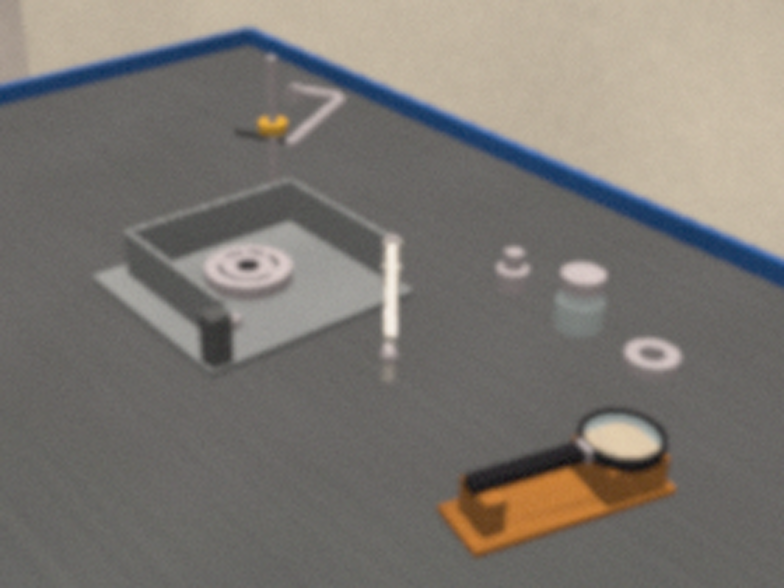

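The top crop shows the tray at left, the gate from its hinge (332,194) to its ball end (470,315), and the catch housing at (337,408). The collar is at (120,180), the plate at (233,306), and the loupe lens at (674,250) with its handle end at (648,380). The jar, bearing and fitting stand beyond the gate, up-image. The side crop agrees.

```bash
python3 - <<'E'
from h import *
from scipy.optimize import least_squares
T=cam('top'); S=cam('side')
def a(x,y): return np.array([170+x/2.8,80+y/2.8])-0.32
def b(x,y): return np.array([200+x/2.8,100+y/2.8])-0.32
# tray points (tray frame) and clicks
top=[((-.105,.09,.06),a(143,397)),((.105,.09,.06),a(145,185)),((-.105-.018-.0,.09+.023,.0),None)]
TP=[((-.105,.09,.06),a(143,397)),((.105,.09,.06),a(146,185)),((.095,-.096,.062),a(332,192)),((-.121,-.104,.062),a(337,403)),((.09,.1,.2),a(101,153))]
SP=[((-.105,.09,.06),b(126,232)),((.105,.09,.06),b(291,179)),((-.121,-.104,.062),b(216,313)),((.09,.1,.2),b(270,57)),((.095,-.096,.062),b(392,238))]
def tr(p,X):
    c,s=np.cos(p[2]),np.sin(p[2]); X=np.array(X); return np.c_[p[0]+c*X[:,0]-s*X[:,1],p[1]+s*X[:,0]+c*X[:,1],X[:,2]]
def res(p):
    return np.concatenate([ (proj(C,tr(p,[q[0] for q in P]))-np.array([q[1] for q in P])).ravel() for C,P in((T,TP),(S,SP))])
r=least_squares(res,[.35,.15,0],loss='soft_l1'); p=r.x; print('tray',p.round(4)); print(r.fun.reshape(-1,2).round(1).tolist())
# gate tip: ball at 185mm, z .037
for C,uv,n in((T,a(470,315),'t'),(S,b(389,350),'s')):
    X=atz(C,uv,.037); h=tr(p,[(.095,-.096,.037)])[0]; d=X-h; print('gate',n,h.round(4),X.round(4),np.linalg.norm(d[:2]).round(3),'ang',(np.arctan2(-d[1],-d[0])-p[2]).round(3))
def tri(u,v):
    o1,d1=ray(T,u);o2,d2=ray(S,v); A=np.c_[d1,-d2]; k=np.linalg.lstsq(A,o2-o1,rcond=None)[0]; x,y=o1+d1*k[0],o2+d2*k[1]; return ((x+y)/2).round(4),np.linalg.norm(x-y).round(4)
print('collar',tri(a(120,180),b(272,125)), tr(p,[(.09,.1,.13)]))
print('plate',atz(T,a(233,306),.026),atz(S,b(248,265),.026))
print('lens',tri(a(674,250),b(622,439)),atz(T,a(674,250),.05),atz(S,b(622,439),.046),atz(T,a(674,250),.046))
print('handle end',atz(T,a(649,383),.052),atz(S,b(469,482),.046))
for n,u,v,z in(('fit',a(400,107),b(514,262),.03),('jar',a(489,97),b(583,272),.06),('bear',a(573,111),b(653,354),.015)): print(n,atz(T,u,z).round(3),atz(S,v,z).round(3))
C=cam('wrist'); save(C,'w0.png')
E
```

```text
tray [0.5705 0.161  0.0096]
[[-1.1, -0.7], [0.0, 1.1], [-0.4, 0.8], [0.8, 1.9], [-0.1, 1.1], [-0.2, -0.8], [0.1, -1.3], [1.6, -0.5], [0.9, -1.0], [1.4, 0.1]]
gate t [0.6664 0.0659 0.037 ] [ 0.5475 -0.0724  0.037 ] 0.182 ang 0.851
gate s [0.6664 0.0659 0.037 ] [ 0.5541 -0.0556  0.037 ] 0.165 ang 0.816
collar (array([0.6618, 0.2648, 0.1192]), np.float64(0.0043)) [[0.65949285 0.26181963 0.13      ]]
plate [0.56050713 0.16678707 0.026     ] [0.5548093  0.16485869 0.026     ]
lens (array([ 0.6095, -0.2755,  0.0453]), np.float64(0.0042)) [ 0.60987369 -0.2759824   0.05      ] [ 0.60644955 -0.27522076  0.046     ] [ 0.6109545  -0.27674868  0.046     ]
handle end [ 0.47539876 -0.24577305  0.052     ] [ 0.47501886 -0.23957499  0.046     ]
fit [ 0.77  -0.002  0.03 ] [ 0.768 -0.001  0.03 ]
jar [ 0.769 -0.093  0.06 ] [ 0.765 -0.092  0.06 ]
bear [ 0.771 -0.183  0.015] [ 0.764 -0.184  0.015]
```

View pics/top0.png

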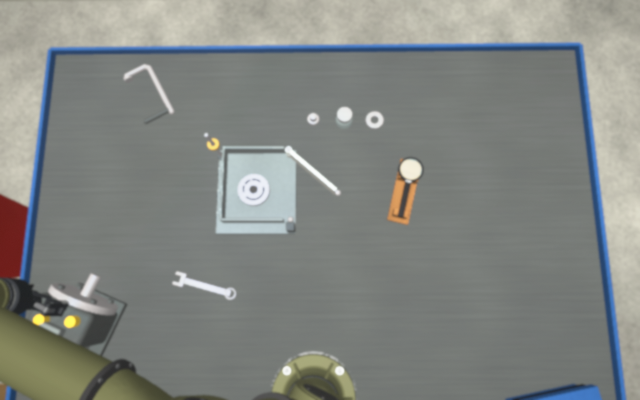

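The full top view adds the spanner at about (205,285), well clear of the work. I go to the pre-push point first.

Emit:
apply_moves(
  increments=[0, 0, 0, -2.93, -2.31, 0, 0, 0, 0, 0, -2.93, -2.31, 0, 0, 0, 0, 0, -2.93, -2.31, 0, 0, 0, 0, 0, -2.93, -2.31, 0, 0, 0, 0, 0, -2.93, -2.31, 0, 0, 0, 0, 0, -2.93, -2.31, 0, 0, 0, 0, 0, -2.93, -2.31, 0, 0, 0, 0, 0, -2.93, -2.31, 0, 0, 0, 0, 0, -2.93, -2.31, 0, 0, 0, 0, 0, -2.93, -2.31, 0, 0],
)

```text
t: 2.25
ee_pos: [0.4384, 0.2627, 0.2316]
eef_rot: [[-0.914, 0.406, 0.001], [0.406, 0.914, 0.001], [-0.0, 0.001, -1.0]]
ft_force: [0.6, 0.3, -0.2]
finger_gap: 0.001
gripper_force: 0.0
```

Emit:
apply_moves(
  increments=[0, 0, 0, -2.93, -2.31, 0, 0, 0, 0, 0, -2.93, -2.31, 0, 0, 0, 0, 0, -2.93, -2.31, 0, 0, 0, 0, 0, -2.93, -2.31, 0, 0, 0, 0, 0, -2.93, -2.31, 0, 0, 0, 0, 0, -2.93, -2.31, 0, 0, 0, 0, 0, -2.93, -2.31, 0, 0, 0, 0, 0, -2.93, -2.31, 0, 0, 0, 0, 0, -2.93, -2.31, 0, 0, 0, 0, 0, -2.93, -2.31, 0, 0],
)

```text
t: 3.25
ee_pos: [0.6125, -0.0671, 0.2315]
eef_rot: [[-0.914, 0.405, 0.001], [0.405, 0.914, 0.0], [-0.0, 0.0, -1.0]]
ft_force: [0.4, -0.4, 1.2]
finger_gap: -0.005
gripper_force: 0.0
```

Emit:
apply_moves(
  increments=[0, 0, 0.1, 0, 0, 0, 0, 0, 0, 0.1, 0, 0, 0, 0, 0, 0, 0.1, 0, 0, 0, 0, 0, 0, 0, 0, 0, 0, 0, 0, 0, 0, 0, 0, 0, 0],
)

```text
t: 3.75
ee_pos: [0.6119, -0.0657, 0.2314]
eef_rot: [[-0.755, 0.656, 0.0], [0.656, 0.755, 0.0], [-0.0, 0.0, -1.0]]
ft_force: [0.8, -0.6, 0.0]
finger_gap: -0.0
gripper_force: 0.0
```

```bash
python3 - <<'E'
from h import *
s=robot.observe(); print(s['t'],s['ee_pos'],np.array(s['eef_rot']).round(3).tolist(),s['finger_gap'],s['ft_force'])
C=cam('wrist'); save(C,'w1.png'); print(C['f'],C['cx'],C['cy'],-C['R'].T@C['t'])
for th in('gate','loupe','plate','rest','jar'):
    for d in robot.silhouettes('wrist',th)[:1]:
        ys,xs=np.nonzero(d['pixels']); print(th,round(d['confidence'],2),d['box'],xs.mean().round(1),ys.mean().round(1),len(xs))
E
```

```text
3.75 [ 0.61193725 -0.06574343  0.23136742] [[-0.755, 0.656, 0.0], [0.656, 0.755, 0.0], [-0.0, 0.0, -1.0]] -0.00014897937636314316 [ 0.8401708  -0.61606082  0.01902251]
309.70691628693146 319.5635894949093 202.04851079283168 [ 0.56224237 -0.02336282  0.37517626]
gate 0.92 [266.8, 131.5, 448.9, 148.0] 359.0 137.8 2041
loupe 0.89 [135.8, 188.3, 219.1, 302.4] 178.2 255.1 2579
plate 0.97 [401.6, 0.3, 471.0, 56.5] 438.2 26.4 3511
rest 0.73 [138.4, 171.2, 231.7, 283.9] 184.0 222.9 3125
jar 0.61 [133.5, 194.8, 218.4, 298.9] 177.8 255.1 2564
```

View pics/w1.png

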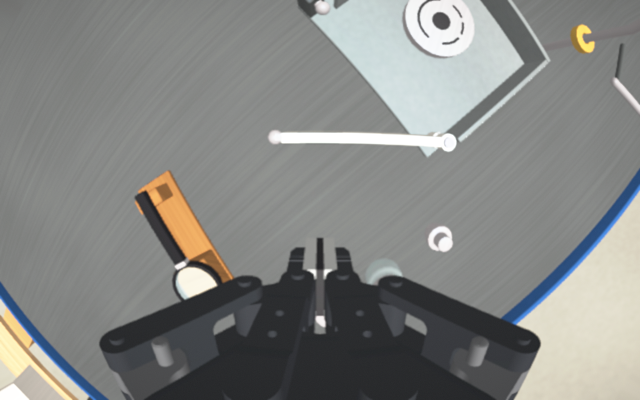

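The wrist view shows the gate running from its ball (275,137) to the hinge (449,142), the loupe with its lens at (197,282), the plate at (440,22), and free bench under the fingers. I turn these pixels into positions.

```bash
python3 - <<'E'
from h import *
C=cam('wrist')
f=lambda u,z:atz(C,u,z,True).round(4)
b=f((275,137),.037);h=f((449,142),.062); d=b-h; print('ball',b,'hinge',h,np.linalg.norm(d[:2]),'worldang',np.arctan2(-d[1],-d[0]))
print('mid top',f((360,137.8),.062)); print('plate',f((440.5,22),.026),'lens',f((197,282),.05),'hend',f((143,196),.052)); print('collar z.12',f((583,39),.12))
E
```

```text
ball [ 0.5436 -0.0715  0.037 ] hinge [0.6671 0.0689 0.062 ] 0.18698772686997406 worldang 0.8493502441943256
mid top [ 0.6023 -0.0038  0.062 ]
plate [0.5616 0.1675 0.026 ] lens [ 0.6051 -0.2677  0.05  ] hend [ 0.4819 -0.2362  0.052 ]
collar z.12 [0.6648 0.2685 0.12  ]
```

Emit:
apply_moves(
  increments=[0, 0, 0, 0, 0, 3.4, 0, 0, 0, 0, 0, 0, 3.4, 0, 0, 0, 0, 0, 0, 3.4, 0, 0, 0, 0, 0, 0, 3.4, 0, 0, 0, 0, 0, 0, 3.4, 0, 0, 0, 0, 0, 0, 3, 0, 0, 0, 0, 0, 0, 0, 0],
)

```text
t: 4.8
ee_pos: [0.6082, -0.0654, 0.0269]
eef_rot: [[-0.754, 0.657, -0.009], [0.657, 0.754, -0.0], [0.007, -0.006, -1.0]]
ft_force: [-0.3, 0.3, -0.8]
finger_gap: 0.001
gripper_force: 0.0
```

Emit:
apply_moves(
  increments=[0, 0, 0, 1.2, 0, 0, 0, 0, 0, 0, 1.2, 0, 0, 0, 0, 0, 0.084, 1.14, -0.14, 0, 0, 0, 0, 0.084, 1.14, -0.14, 0, 0, 0, 0, 0.084, 1.14, -0.14, 0, 0, 0, 0, 0.084, 1.14, -0.14, 0, 0, 0, 0, 0.084, 1.14, -0.14, 0, 0, 0, 0, 0.084, 1.14, -0.14, 0, 0, 0, 0, 0.084, 1.14, -0.14, 0, 0, 0, 0, 0, 0, 0, 0, 0],
)

```text
t: 5.8
ee_pos: [0.5414, 0.0121, 0.0331]
eef_rot: [[-0.265, 0.964, 0.002], [0.964, 0.265, 0.003], [0.002, 0.003, -1.0]]
ft_force: [-0.3, -0.1, 0.2]
finger_gap: 0.005
gripper_force: 0.0
```

```bash
python3 - <<'E'
from h import *
s=robot.observe(); R=np.array(s['eef_rot']); d=s['ee_pos']-np.array([.6665,.067,0]); print(R[:,0].round(3),'phi',np.arctan2(-R[0,0],R[1,0]).round(3),'normal',-(d@R[:,0]).round(4),'radial',(-d@R[:,1]).round(4),s['ft_force'])
C=cam('wrist'); print(len(robot.silhouettes('wrist','gate')))
T=cam('top')
for d in robot.silhouettes('top','gate')[:1]: print(d['confidence'],d['box'])
a=cv2.resize(T['pixels'][120:260,190:400,::-1],None,fx=3,fy=3,interpolation=2); w=C['pixels'][0:200,:,::-1]
cv2.imwrite('pics/c.png',np.vstack([cv2.resize(a,(640,427)),w[:170]]))
E
```

```text
[-0.265  0.964  0.002] phi 0.268 normal 0.0198 radial 0.1351 [-0.26456224 -0.08416627  0.20443817]
1
```

View pics/c.png

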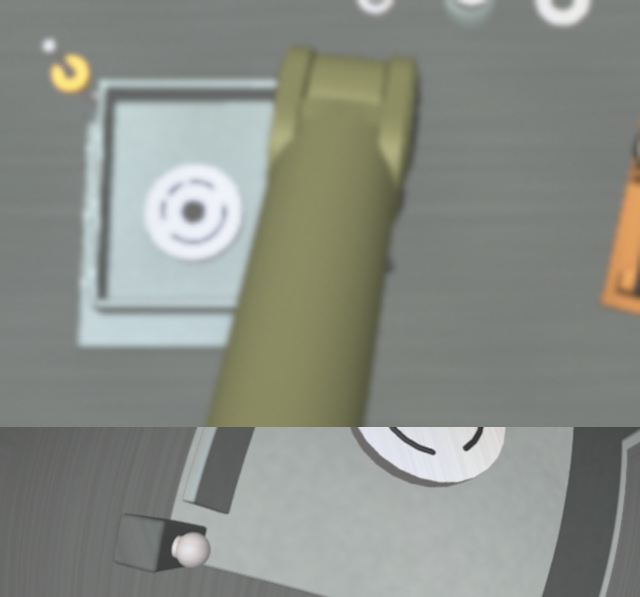

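The upper half has the arm hiding the gate. The lower half shows the catch housing with its own knob at (192,548). The gate is lower in the wrist frame, so I look at that whole frame next.

```bash
python3 - <<'E'
from h import *
C=cam('wrist'); save(C,'w2.png')
for d in robot.silhouettes('wrist','gate')[:1]: print(d['confidence'],d['box'])
E
```

```text
0.9 [195.1, 185.0, 591.3, 252.0]
```

View pics/w2.png

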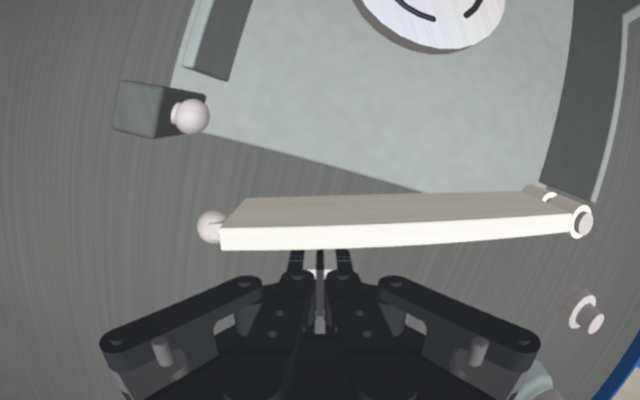

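The gate follows the fingers square on, from its free end at (215,235) to the hinge at (580,220). I finish the swing.

Emit:
apply_moves(
  increments=[0, 0, 0.086, 1.16, -0.14, 0, 0, 0, 0, 0.086, 1.16, -0.14, 0, 0, 0, 0, 0.086, 1.16, -0.14, 0, 0, 0, 0, 0, 0.3, 0, 0, 0, 0, 0, 0, 0.3, 0, 0, 0, 0, 0, 0, 0, 0, 0, 0, 0, 0, 0, 0, 0, 0, 0],
)

```text
t: 6.8
ee_pos: [0.5313, 0.0482, 0.0314]
eef_rot: [[-0.007, 1.0, 0.0], [1.0, 0.007, -0.0], [-0.0, 0.0, -1.0]]
ft_force: [-0.5, 0.8, -0.3]
finger_gap: -0.002
gripper_force: 0.0
```

```bash
cat > g.py <<'E'
from h import *
s=robot.observe(); R=np.array(s['eef_rot']); d=s['ee_pos']-np.array([.6665,.067,0]); print(R[:,0].round(3),'phi',np.arctan2(-R[0,0],R[1,0]).round(3),'normal',-(d@R[:,0]).round(4),'radial',(-d@R[:,1]).round(4),s['ft_force'])
E
python3 g.py
```

```text
[-0.007  1.    -0.   ] phi 0.007 normal 0.0178 radial 0.1353 [-0.53869498  0.75900699 -0.28911979]
```

Emit:
apply_moves(
  increments=[0, 0, 0, 0.2, 0, 0, 0, 0, 0, 0, 0.2, 0, 0, 0, 0, 0, 0, 0, 0, 0, 0, 0, 0, 0, 0, 0, 0, 0],
)

```text
t: 7.2
ee_pos: [0.5311, 0.0529, 0.0313]
eef_rot: [[-0.007, 1.0, 0.0], [1.0, 0.007, 0.0], [0.0, 0.0, -1.0]]
ft_force: [-0.3, -0.9, -0.1]
finger_gap: -0.0
gripper_force: 0.0
```

```bash
python3 g.py; python3 - <<'E'
from h import *
C=cam('wrist'); save(C,'w3.png')
for d in robot.silhouettes('wrist','gate')[:1]: print(d['confidence'],d['box'])
E
```

```text
[-0.007  1.     0.   ] phi 0.007 normal 0.0131 radial 0.1355 [-0.28298489 -0.9395198  -0.07332377]
0.93 [196.4, 200.0, 590.4, 262.1]
```

View pics/w3.png

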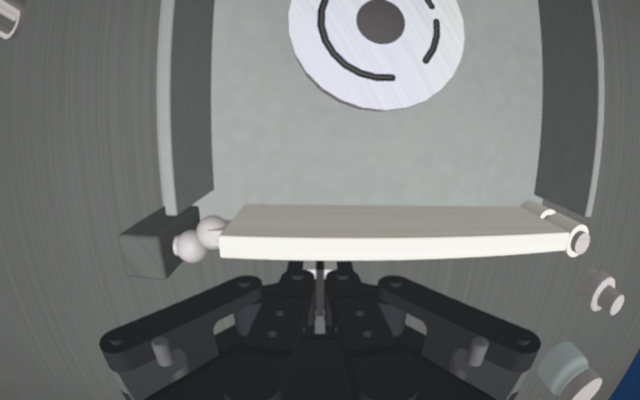

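The gate now lies between the two side walls, and its ball (212,232) has passed the catch's ball (190,247). I check its angle.

```bash
python3 - <<'E'
from h import *
C=cam('wrist')
f=lambda u,z:atz(C,u,z,True)
def ang(n,p,q,z,z2=None):
    P,Q=f(p,z),f(q,z2 or z); d=P-Q; print(n,P.round(4),Q.round(4),np.linalg.norm(d[:2]).round(4),'world ang',np.arctan2(-d[1],-d[0]).round(4))
ang('outer top edge',(220,257),(566,248),.062)
ang('inner.. top edge inner',(221,236),(566,231),.062)
ang('ball-hinge',(211,232),(579,242),.037,.062)
ang('wall ends',(168,213),(588,215),.06)
print('plate',f((380,21),.026))
E
```

```text
outer top edge [0.4894 0.0634 0.062 ] [0.6584 0.0634 0.062 ] 0.1691 world ang 0.0002
inner.. top edge inner [0.4909 0.0729 0.062 ] [0.6551 0.0729 0.062 ] 0.1642 world ang 0.0003
ball-hinge [0.477  0.0649 0.037 ] [0.6685 0.0661 0.062 ] 0.1916 world ang 0.0065
wall ends [0.4666 0.0817 0.06  ] [0.6736 0.0804 0.06  ] 0.207 world ang -0.0058
plate [0.55969074 0.16882207 0.026     ]
```

Emit:
apply_moves(
  increments=[0, 0, 0, 0.2, 0, 0, 0, 0, 0, 0, 0.1, 0, 0, 0, 0, 0, 0, 0, 0, 0, 0, 0, 0, 0, 0, 0, 0, 0],
)

```text
t: 7.75
ee_pos: [0.531, 0.0532, 0.0314]
eef_rot: [[-0.005, 1.0, -0.0], [1.0, 0.005, -0.003], [-0.003, -0.0, -1.0]]
ft_force: [0.3, -5.7, 1.5]
finger_gap: 0.004
gripper_force: 2.7
```

The gate rests on a firm stop, with 5.7 N against 1 mm of overtravel. I retreat and go above the loupe.

Emit:
apply_moves(
  increments=[0, 0, 0, -2, 0, 0, 0, 0, 0, 0, -2, 0, 0, 0, 0, 0, 0, 0, 0, -4, 0, 0, 0, 0, 0, 0, -4, 0, 0, 0, 0, 0, 0, -4, 0, 0, 0, 0, 0, 0, -4, 0, 0, 0, 0, 0, 0, -4, 0, 0, 0, 0, -4, 0, 0, 0, 0, 0, 0, -4, 0, 0, 0, 0, 0, 0, -4, 0, 0, 0],
)

```text
t: 8.75
ee_pos: [0.5323, -0.105, 0.2319]
eef_rot: [[-0.009, 1.0, 0.001], [1.0, 0.009, 0.001], [0.001, 0.001, -1.0]]
ft_force: [1.3, -0.2, 0.5]
finger_gap: 0.0
gripper_force: 0.0
```

Emit:
apply_moves(
  increments=[0, 0, 0, -4, 0, 0, 0, 0, 0, 0, -4, 0, 0, 0, 0, 0, 0, -4, 0, 0, 0, 0, 0, 0.14, 0, 0, 0, 0, 0, 0, 0.14, 0, 0, 0, 0, 0, 0, 0.14, 0, 0, 0, 0, 0, 0, 0.14, 0, 0, 0, 0, 0, 0, 0.14, 0, 0, 0, 0, 0, 0, 0.14, 0, 0, 0, 0, 0, 0, 0.14, 0, 0, 0, 0],
)

```text
t: 9.75
ee_pos: [0.533, -0.2239, 0.2313]
eef_rot: [[0.83, 0.558, 0.0], [0.558, -0.83, 0.001], [0.0, -0.0, -1.0]]
ft_force: [-0.2, 0.3, -0.7]
finger_gap: 0.002
gripper_force: 0.0
```

Emit:
apply_moves(
  increments=[0, 0, 0.14, 0, 0, 0, 5, 0, 0, 0.14, 0, 0, 0, 5, 0, 0, 0.14, 0, 0, 0, 5, 0, 0, 0.14, 0, 0, 0, 5, 0, 0, 0.14, 0, 0, 0, 5, 0, 0, 0.14, 0, 0, 0, 5, 0, 0, 0, 0, 0, 0, 5, 0, 0, 0, 0, 0, 0, 5],
)

```text
t: 10.55
ee_pos: [0.533, -0.224, 0.2313]
eef_rot: [[0.972, -0.236, 0.0], [-0.236, -0.972, 0.0], [-0.0, -0.0, -1.0]]
ft_force: [-0.1, 0.6, -0.3]
finger_gap: 0.584
gripper_force: 0.0
```

```bash
python3 - <<'E'
from h import *
s=robot.observe(); print(s['t'],s['ee_pos'],np.array(s['eef_rot']).round(3).tolist(),s['finger_gap'])
C=cam('wrist'); save(C,'w4.png')
for th in('loupe','rest'):
    for d in robot.silhouettes('wrist',th)[:1]:
        m=d['pixels'];ys,xs=np.nonzero(m); print(th,round(d['confidence'],2),d['box'],xs.mean().round(1),ys.mean().round(1),len(xs))
E
```

```text
10.55 [ 0.53304586 -0.22399516  0.23125187] [[0.972, -0.236, 0.0], [-0.236, -0.972, 0.0], [-0.0, -0.0, -1.0]] 0.5838346017072538
loupe 0.57 [315.6, 68.1, 380.4, 230.6] 347.9 125.1 4918
rest 0.82 [321.2, 72.2, 368.3, 225.9] 341.3 174.1 3023
```

View pics/w4.png

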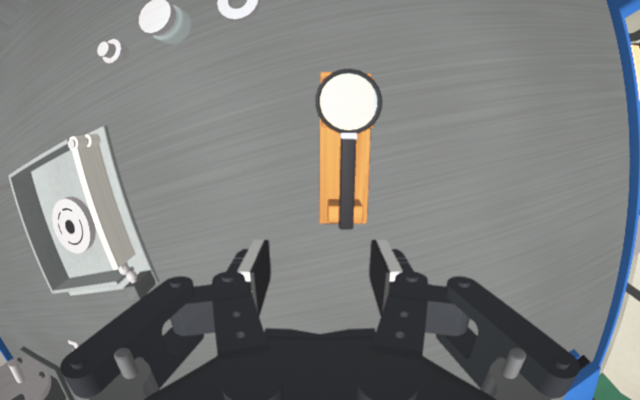

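The loupe is clear: lens rim centred at (349,100), handle from (349,135) to (346,228). The gate still looks shut at left.

```bash
python3 - <<'E'
from h import *
C=cam('wrist'); s=robot.observe(); R=np.array(s['eef_rot'])
f=lambda u,z:atz(C,u,z,True)
L=f((349,100.5),.052); E=f((346,228),.052); d=L-E; L2=d/np.linalg.norm(d); print('lens',L,'end',E,np.linalg.norm(d),'yaw',np.arctan2(d[1],d[0]),'tool',np.arctan2(R[1,0],R[0,0]))
for n,G in(('from lens',L-.07*L2),('from end',E+.069*L2)): print(n,G, 'tool-frame cm',(R.T@(np.r_[G[:2],.027]-s['ee_pos'])*100).round(2))
E
```

```text
lens [ 0.61026194 -0.27494009  0.052     ] end [ 0.47632539 -0.24091484  0.052     ] 0.13819087603034397 yaw -0.24877744833784063 tool -0.24076720748990885
from lens [ 0.54241695 -0.25770474  0.052     ] tool-frame cm [ 1.71  3.03 20.43]
from end [ 0.54320117 -0.25790396  0.052     ] tool-frame cm [ 1.79  3.03 20.43]
```

Emit:
apply_moves(
  increments=[0, 0, 0.008, 1.75, 3.03, 0, 5, 0, 0, 0, 0, 0, 4, 5, 0, 0, 0, 0, 0, 4, 5, 0, 0, 0, 0, 0, 4, 5, 0, 0, 0, 0, 0, 3, 5, 0, 0, 0, 0, 0, 2, 5, 0, 0, 0, 0, 0, 2, 5, 0, 0, 0, 0, 0, 1.4, 5, 0, 0, 0, 0, 0, 0, 5, 0, 0, 0, 0, 0, 0, 5],
)

```text
t: 11.75
ee_pos: [0.543, -0.2582, 0.0278]
eef_rot: [[0.969, -0.247, 0.0], [-0.247, -0.969, -0.0], [0.001, 0.0, -1.0]]
ft_force: [0.3, -0.5, -0.1]
finger_gap: 0.588
gripper_force: 0.0
```

Emit:
apply_moves(
  increments=[0, 0, 0, 0, 0, 0, 0, 0, 0, 0, 0, 0, 0, 0, 0, 0, 0, 0, 0, 0, 0, 0, 0, 0, 0, 0, 0, 0, 0, 0, 0, 0, 0, 0, 0, 0, 0, 0, 0, 0, 0, 0, 0, 0, 0, 0, 0, 0, 0, 0, 0, 0, 0, 0, 0, 0, 0, 0, 0, 0, 0, 0, 0, 0, 0, 0, 0, 0, 0, 0],
)

```text
t: 12.75
ee_pos: [0.5435, -0.2581, 0.0285]
eef_rot: [[0.969, -0.247, 0.002], [-0.247, -0.969, -0.0], [0.002, -0.0, -1.0]]
ft_force: [-1.0, 1.7, 6.3]
finger_gap: 0.178
gripper_force: 59.2
```

Emit:
apply_moves(
  increments=[0, 0, 0, 0, 0, -0.5, 0, 0, 0, 0, 0, 0, -1, 0, 0, 0, 0, 0, 0, -2, 0, 0, 0, 0, 0, 0, -2.5, 0, 0, 0, 0, 0, 0, -2.5, 0, 0, 0, 0, 0, 0, -2.5, 0, 0, 0, 0, 0, 0, -1, 0, 0, 0, 0, 0, 0, 0, 0, 0, 0, 0, 0, 0, 0, 0, 0, 0, 0, 0, 0, 0, 0],
)

```text
t: 13.75
ee_pos: [0.5419, -0.2573, 0.1459]
eef_rot: [[0.969, -0.248, -0.002], [-0.248, -0.969, 0.001], [-0.002, -0.0, -1.0]]
ft_force: [0.7, 0.1, -0.1]
finger_gap: 0.176
gripper_force: 58.5
```

```bash
python3 - <<'E'
from h import *
C=cam('wrist'); save(C,'w5.png'); s=robot.observe(); print(s['ee_pos'],s['finger_gap'],s['gripper_force'])
for d in robot.silhouettes('wrist','loupe')[:1]: print(d['confidence'],d['box'])
E
```

```text
[ 0.54191854 -0.25738983  0.14592022] 0.17546351458986678 58.5221529006958
0.84 [230.4, 28.2, 403.8, 334.5]
```

View pics/w5.png

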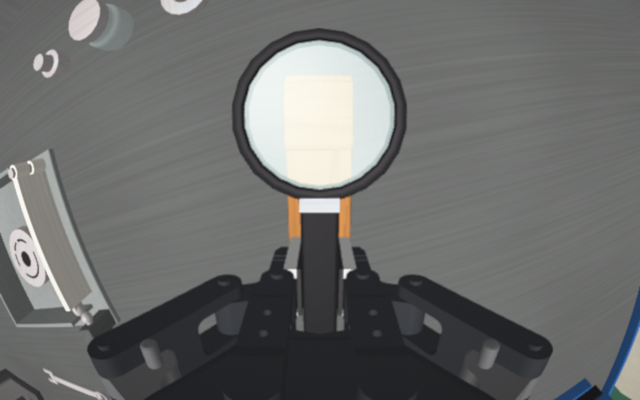

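The loupe is held, with its rim centred at (319.5,114) and on the tool's axis. I check its tilt in the grip, and refine the collar height and plate centre.

```bash
python3 - <<'E'
from h import *
from scipy.optimize import least_squares
C=cam('wrist'); s=robot.observe(); R=np.array(s['eef_rot']); P=np.array(s['ee_pos'])
def pf(X):
    p=np.atleast_2d(X)@C['R'].T+C['t']; rho=np.hypot(p[:,0],p[:,1]); th=np.arctan2(rho,p[:,2]); return p[:,:2]/rho[:,None]*(th*C['f'])[:,None]+[C['cx'],C['cy']]
t=np.linspace(0,2*np.pi,180)
def rim(x,y,pitch,z=-.019):
    out=[]
    for h in(-.006,.006):
        lx=.035*np.cos(t)+.07; lz=h+0*t
        # rotate about grip by pitch (positive: lens droops, toward tool +z)
        X=np.c_[np.cos(pitch)*lx+np.sin(pitch)*lz+x,.035*np.sin(t)+y,np.sin(pitch)*lx-np.cos(pitch)*lz+z]; out.append(X)
    uv=pf(np.vstack(out)@R.T+P); return np.r_[uv.min(0),uv.max(0)]
obs=np.array([232.5,28,406.5,198.5])
print(rim(0,0,0).round(1))
r=least_squares(lambda q:rim(*q)-obs,[0,0,0]); print('x,y,pitch',r.x.round(4),r.fun.round(2))
T=cam('top');S=cam('side')
for n,c in(('top',T),('side',S)):
    for th in('focus_mark','plate','loupe','gate'):
        for d in robot.silhouettes(n,th)[:1]:
            m=d['pixels'];ys,xs=np.nonzero(m); print(n,th,round(d['confidence'],2),np.round(d['box'],1),xs.mean().round(2),ys.mean().round(2),len(xs), atz(c,(xs.mean(),ys.mean()),.026)[:2] if th=='plate' else '')
for z in(.11,.12,.13,.14): print(z,proj(S,[.6605,.263,z])[0].round(1),proj(T,[.6605,.263,z])[0].round(1))
a=S['pixels'][105:165,270:330,::-1]; b=T['pixels'][115:175,190:250,::-1]
cv2.imwrite('pics/d.png',cv2.resize(np.hstack([a,b]),None,fx=6,fy=6,interpolation=cv2.INTER_NEAREST))
print(proj(S,[.6605,.263,.2]))
E
```

```text
[227.9  21.8 408.2 199.4]
x,y,pitch [-0.0006  0.0006  0.0662] [ 0.11 -0.1  -0.11  0.09]
top focus_mark 0.42 [210.9 139.1 220.  149.3] 214.29 144.54 97 
top plate 0.83 [241.3 174.3 265.8 201.4] 253.64 188.86 743 [0.56079845 0.16466484]
top gate 0.87 [286.9 147.8 294.5 218.7] 288.48 182.73 327 
side focus_mark 0.31 [287.4 186.5 343.2 223.5] 312.84 203.22 950 
side plate 0.61 [272.2 184.1 301.3 207. ] 286.32 195.8 466 [0.54558672 0.16112035]
side loupe 0.6 [368.4 203.9 443.9 230.6] 411.84 216.87 814 
side gate 0.64 [285.9 185.8 341.8 220.7] 313.3 202.92 1003 
0.11 [297.6 147.3] [213.6 146.2]
0.12 [297.5 144.2] [212.7 145. ]
0.13 [297.5 141.1] [211.8 143.8]
0.14 [297.4 138. ] [210.9 142.6]
[[297.01806582 118.84834249]]
```

View pics/d.png

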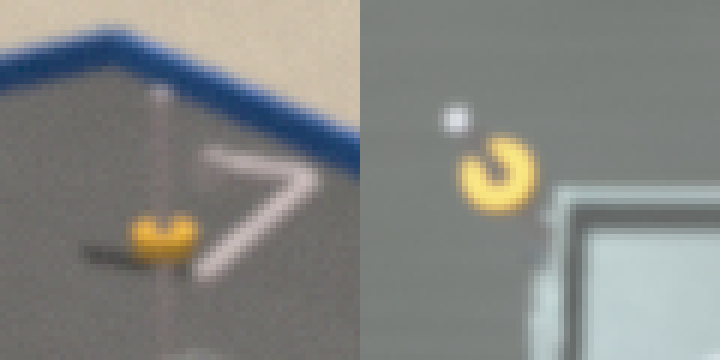

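The collar sits at rows 140.5–149 in the side picture, so about 0.120 m high, and the post top matches the model. I carry the loupe over the plate at the present height.

Emit:
apply_moves(
  increments=[0, 0, 0, -0.4, -1.04, 0, 0, 0, 0, 0, -0.8, -2.1, 0, 0, 0, 0, 0, -0.8, -2.1, 0, 0, 0, 0, 0, -0.8, -2.1, 0, 0, 0, 0, 0, -0.8, -2.1, 0, 0, 0, 0, 0, -0.8, -2.1, 0, 0, 0, 0, 0, -0.8, -2.1, 0, 0, 0, 0, 0, -0.8, -2.1, 0, 0, 0, 0, 0, -0.8, -2.1, 0, 0, 0, 0, 0, -0.8, -2.1, 0, 0],
)

```text
t: 15.4
ee_pos: [0.5183, -0.045, 0.1474]
eef_rot: [[0.969, -0.248, 0.0], [-0.248, -0.969, 0.001], [0.0, -0.001, -1.0]]
ft_force: [0.5, -0.4, -2.2]
finger_gap: 0.175
gripper_force: 58.6
```

Emit:
apply_moves(
  increments=[0, 0, 0, -0.8, -2.1, 0, 0, 0, 0, 0, -0.8, -2.1, 0, 0, 0, 0, 0, -0.8, -2.1, 0, 0, 0, 0, 0, -0.8, -2.1, 0, 0, 0, 0, 0, -0.8, -2.1, 0, 0, 0, 0, 0, -0.8, -2.1, 0, 0, 0, 0, 0, -0.8, -2.1, 0, 0, 0, 0, 0, -0.8, -2.1, 0, 0, 0, 0, 0, -0.8, -2.1, 0, 0, 0, 0, 0, -0.4, -1.04, 0, 0],
)

```text
t: 16.4
ee_pos: [0.4937, 0.1684, 0.1474]
eef_rot: [[0.969, -0.245, 0.0], [-0.245, -0.969, 0.001], [-0.0, -0.001, -1.0]]
ft_force: [0.2, 0.2, -1.4]
finger_gap: 0.178
gripper_force: 58.6
```

Emit:
apply_moves(
  increments=[0, 0, 0, 0, 0, 1, 0, 0, 0, 0, 0, 0, 1, 0, 0, 0, 0, 0, 0, 1, 0, 0, 0, 0, 0, 0, 1, 0, 0, 0, 0, 0, 0, 0.3, 0, 0, 0, 0, 0, 0, 0, 0],
)

```text
t: 17.0
ee_pos: [0.4938, 0.1653, 0.1036]
eef_rot: [[0.969, -0.249, -0.001], [-0.249, -0.969, -0.001], [-0.001, 0.001, -1.0]]
ft_force: [-0.9, 0.2, -1.7]
finger_gap: 0.172
gripper_force: 58.6
```

```bash
cat > m.py <<'E'
from h import *
from scipy.optimize import least_squares
s=robot.observe(); R=np.array(s['eef_rot']); P=np.array(s['ee_pos']); print(s['t'],P.round(4),R[:,2].round(3),s['finger_gap'],s['gripper_force'])
t=np.linspace(0,2*np.pi,180)
def loupe(pitch,dz=0,handle=True):
    out=[]
    for h in(-.006,.006):
        lx=np.r_[.035*np.cos(t),[-.033,-.033,-.139,-.139] if handle else []]+.07
        ly=np.r_[.035*np.sin(t),[.008,-.008]*2 if handle else []]; lz=h+0*lx
        out.append(np.c_[np.cos(pitch)*lx+np.sin(pitch)*lz,ly,np.sin(pitch)*lx-np.cos(pitch)*lz-.0175+dz])
    return np.vstack(out)@R.T+P
for n in('side','top'):
    c=cam(n)
    for d in robot.silhouettes(n,'loupe')[:1]:
        m=d['pixels']; ys,xs=np.nonzero(m); k=cv2.connectedComponentsWithStats(m.astype(np.uint8)); print(n,round(d['confidence'],2),np.round(d['box'],1),'mask',xs.min(),ys.min(),xs.max()+1,ys.max()+1)
        for p in(-.04,0,.04,.08):
            uv=proj(c,loupe(p)); print('  pitch',p,np.r_[uv.min(0),uv.max(0)].round(1))
    hsv=cv2.cvtColor(c['pixels'],cv2.COLOR_RGB2HSV); y=cv2.inRange(hsv,(18,120,120),(32,255,255)); y[:120]=0;y[175:]=0;y[:,:190]=0;y[:,330:]=0
    yy,xx=np.nonzero(y); 
    if len(xx): print(n,'collar',xx.min(),yy.min(),xx.max()+1,yy.max()+1,len(xx))
C=cam('wrist'); save(C,'w6.png')
for th in('loupe','plate','gate','focus_mark'):
    for d in robot.silhouettes('wrist',th)[:1]: print('wrist',th,round(d['confidence'],2),np.round(d['box'],1))
E
python3 m.py
```

```text
17.0 [0.4938 0.1653 0.1036] [-0.001 -0.001 -1.   ] 0.17151134665994547 58.615872859954834
side 0.85 [244.8 160.2 306.6 179.1] mask 241 160 306 179
  pitch -0.04 [242.  157.  305.8 178.7]
  pitch 0 [242.  158.1 305.8 177.8]
  pitch 0.04 [242.  159.2 305.8 176.9]
  pitch 0.08 [242.1 160.2 305.8 175.9]
side collar 292 142 303 148 54
top 0.73 [244.6 165.4 271.  227.4] mask 244 167 270 226
  pitch -0.04 [236.8 166.8 268.1 232.5]
  pitch 0 [236.6 167.1 268.2 232.5]
  pitch 0.04 [236.4 167.4 268.3 232.4]
  pitch 0.08 [236.3 167.9 268.4 232.3]
top collar 209 140 219 150 44
wrist loupe 0.89 [231.4  28.  405.7 334.6]
wrist plate 0.51 [236.2 142.8 249.  162.7]
wrist gate 0.96 [389.4   0.6 466.7 213.5]
wrist focus_mark 0.85 [44.8  0.  91.8 39.6]
```

Emit:
apply_moves(
  increments=[0, 0, 0, -0.15, -0.6, 0, 0, 0, 0, 0, -0.15, -0.6, 0, 0, 0, 0, 0, -0.15, -0.6, 0, 0, 0, 0.03, 0, 0, 0, 0, 0, 0, 0.025, 0, 0, 0, 0, 0, 0, 0, 0, 0, 0, 0, 0, 0, 0, 0, 0, 0, 0, 0, 0, 0, 0, 0, 0, 0, 0],
)

```text
t: 18.25
ee_pos: [0.4945, 0.1848, 0.1045]
eef_rot: [[0.967, -0.248, 0.053], [-0.247, -0.969, -0.013], [0.055, -0.0, -0.998]]
ft_force: [-0.1, 0.2, -1.1]
finger_gap: 0.173
gripper_force: 58.6
```

```bash
python3 m.py; python3 - <<'E'
from h import *
C=cam('wrist'); s=robot.observe(); R=np.array(s['eef_rot'])
hsv=cv2.cvtColor(C['pixels'],cv2.COLOR_RGB2HSV); y=cv2.inRange(hsv,(18,120,120),(32,255,255)); yy,xx=np.nonzero(y); print('yellow',len(xx),xx.min(),yy.min(),xx.max(),yy.max())
o,v=ray(C,((xx.min()+xx.max())/2,(yy.min()+yy.max())/2),True); k=((.6605-o[0])*v[0]+(.263-o[1])*v[1])/(v[:2]@v[:2]); print('collar ray near post',o+k*v)
# dark bore seen through the lens
g=cv2.cvtColor(C['pixels'],cv2.COLOR_RGB2GRAY)
print('lens centre now',(np.array(s['ee_pos'])+R@[.07,0,-.0175]).round(4))
sub=g[40:190,245:395]; print(sub[::10,::10])
E
```

```text
18.25 [0.4945 0.1848 0.1045] [ 0.053 -0.013 -0.998] 0.1729443356413359 58.61285090446472
side 0.56 [240.1 158.1 297.6 177.7] mask 238 156 300 177
  pitch -0.04 [238.2 152.9 301.4 177. ]
  pitch 0 [238.2 154.  301.4 176.1]
  pitch 0.04 [238.1 155.1 301.4 175.2]
  pitch 0.08 [238.1 156.2 301.4 174.3]
side collar 292 141 303 148 56
top 0.91 [232.3 165.7 261.3 233.2] mask 234 167 262 231
  pitch -0.04 [229.4 166.5 260.3 232.6]
  pitch 0 [229.1 166.7 260.5 232.6]
  pitch 0.04 [228.9 167.  260.6 232.6]
  pitch 0.08 [228.8 167.4 260.7 232.5]
top collar 209 140 219 150 42
wrist loupe 0.82 [229.3  28.9 406.2 334.4]
wrist gate 0.74 [404.8   0.  491.3 209.8]
wrist focus_mark 0.59 [ 74.3   0.  122.   25.2]
yellow 569 70 0 107 21
collar ray near post [0.65502337 0.26876817 0.12400282]
lens centre now [0.561  0.1676 0.1256]
[[157 154 154  97  53  49  27  89  68  29  54  46 132 152 153]
 [157 155  48  46 176 230 233 231 228 227 192 133  55  48 153]
 [159  53  35 203 237 235 234 232 231 229 226 225 168  50  39]
 [ 81  46 226 238 238 246 246 245 244 242 226 225 223 170  58]
 [ 59 193 239 238 248 246 246 245 243 242 241 239 223 222 133]
 [ 46 238 238 248 247 247 230 245 243 199 240 240 238 222 199]
 [ 82 236 247 246 213 246 246 245 244 242 241 240 239 223 221]
 [175 235 245 246 245 245 245 216 232 242 241 194 238 237 221]
 [146 233 244 238 245 245 214 212 210 241 242 225 238 237 222]
 [ 79 232 242 240 244 243 212 210 208 242 241 224 238 238 222]
 [ 49 230 241 242 241 242 243 214 235 241 240 195 239 239 196]
 [ 58 171 241 240 241 242 241 242 241 242 226 240 240 223 111]
 [ 98  55 196 239 240 240 223 241 240 199 241 241 239 174  64]
 [160  42  47 183 239 239 240 240 241 240 240 239 175  65  45]
 [156 159  38  58 135 220 239 239 240 240 199  76  63  67 157]]
```

```bash
python3 - <<'E'
from h import *
C=cam('wrist'); g=cv2.cvtColor(C['pixels'],cv2.COLOR_RGB2GRAY)
sub=g[95:155,290:350]; m=((sub<222)).astype(np.uint8); n,l,st,ce=cv2.connectedComponentsWithStats(m)
i=1+np.argmax(st[1:,4]); uv=ce[i]+[290,95]; print(st[i],uv)
print('bore at plate top',atz(C,uv,.026,True),'bore -20mm',atz(C,uv,.018,True))
D=C['pixels'].max(2)<75; D[200:]=0; D[:,:215]=0; D[:,420:]=0
ys,xs=np.nonzero(D&(np.hypot(*np.meshgrid(np.arange(640)-318,np.arange(400)-113))<95)&(np.hypot(*np.meshgrid(np.arange(640)-318,np.arange(400)-113))>70))
(e,ax,an)=cv2.fitEllipse(np.c_[xs,ys].astype(np.float32)); print('rim c',e,ax,'lens',atz(C,e,.121,True))
for n in('top',):
    c=cam(n)
    for th in('plate','gate'):
        for d in robot.silhouettes(n,th)[:1]: ys,xs=np.nonzero(d['pixels']); print(th,d['confidence'],d['box'],atz(c,(xs.mean(),ys.mean()),.026))
for (p,q,z) in [(( 0,0),(0,0),0)][:0]: pass
s=robot.observe(); print(s['t'],np.abs(s['qvel']).max(),s['ee_pos'])
E
```

```text
[ 12  15  32  31 794] [317.8488665 124.9395466]
bore at plate top [0.55956291 0.16852686 0.026     ] bore -20mm [0.55988714 0.1684924  0.018     ]
rim c (319.1100769042969, 114.39689636230469) (161.05032348632812, 163.72911071777344) lens [0.55989937 0.16731437 0.121     ]
plate 0.72 [247.9, 175.4, 270.9, 200.2] [0.55050769 0.14589727 0.026     ]
gate 0.9 [287.3, 149.3, 295.4, 216.0] [0.57793828 0.06611104 0.026     ]
18.95 0.0018470760885033704 [0.49422341 0.18470473 0.10433221]
```

The lens and the bore, both from the same wrist picture, agree within 2 mm. The lens height of about 0.121 m matches the collar, and the arm is still.

```bash
python3 -c "
from workcell import robot
print(robot.hand_in())"
```

```text
the job is handed in; nothing more can be done
None
```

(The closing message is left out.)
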